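Sort the small things on the jeweller's bench into their trays

ROBOT

A 7-joint arm with a two-finger parallel gripper is mounted at the origin on a cart in front of the work surface, level with it; the furniture and walls round the work are solid. World frame = base frame: x ahead of the robot, y to its left, z up, the work surface at z = 0. Lengths are in m, angles in rad, forces in N, time in s.
With the tool pointing down it reaches from about 0.35 to 0.9 m from the base axis. Payload 8.1 kg.
Tool frame: the origin (TCP) lies at the very end of the fingers, on their centre line; the grasp point (between the pads) lies 19 mm behind it; z points along the fingers, y is the direction in which the jaws open and shut (so a half turn about z gives the same grasp; the last joint's range is limited). The gripper opens to 92 mm and grips with 3 to 60 N. Pads are 19 mm wide; open, the fingers measure 130 mm over their backs; the gripper's body (75 mm by 190 mm) begins 47 mm behind the grasp point.
Start: joints at [-1.389, 0.434, 0.025, 1.573, -0.012, 1.134, -0.075], TCP at [0.176, 0.6, 0.227] pointing down, gripper open.
Joint ranges: [-2.62, 2.62], [-0.44, 2.09], [-1.27, 1.32], [0.08, 2.57], [-1.32, 4.46], [0.12, 2], [-2.74, 2.74]. Speed limits (rad/s): [2.22, 2.22, 3.01, 3.01, 3.14, 3.14, 3.14].

INTERFACE

Orientations are given as a rotation vector (axis times angle).
In Python, from workcell import readout, viewer, job gives the robot as it stands.
- The arm moves only by the tool arm_command, never from a script. Its argument "moves" is text: rows parted by semicolons, each of 6 numbers parted by spaces: the shift along the world's x, y, z in units of 500 mm (1.0 is 500 mm), then the turn, a rotation vector about the world's x, y, z in units of pi rad (1.0 is pi rad). A call has 1 to 10 rows; each row is the pose to reach, as a shift and turn from the pose measured when the call began, turning the shorter way round; what a row does not reach only later rows make up. A row lasts 1/12 s, in which the tool goes at most 41.7 mm and 7.16 degrees, less where a joint would pass 70% of its speed; a pose out of reach is approached as far as the arm can. A call with a number of a shift or a turn outside -1 to 1 is refused whole. A call with a gripper value outside its range is refused whole. "grip" is the closure, from -1 (fully open) to 1 (shut), set as the call begins (left out, the last holds). The fingers move at their own pace and stop on an object; "grip_force" is the grip in N (left out, the last holds). Time passes only in rows, so rows that repeat a pose let the fingers close. It gives the time, the measured TCP pose, the force and the opening at its end, in the units of the state.
- readout.get_state(): the state, without advancing time (a new reading comes with each control period).
- viewer.capture(name): name is "scene" or "side" or "wrist"; returns a dict with "color" (400x640x3 uint8, blue, green, red), "depth" (400x640 float32, m along the optical axis (not along the pixel's ray), 0 where there is no reading), "intrinsics" (3x3 intrinsics, pixels), "D" ([k1, k2, p1, p2, k3] as OpenCV has them; the pictures are not rectified), "R" (3x3) and "t" (3): a world point X has camera coordinates R X + t. Camera axes: x right, y down, z forward; pixel columns grow to the right and rows downward; lengths in m; the calibration is good to about 2 mm. A picture is of the moment at which its call begins.
- job.sign_off(): hands the job in, once; it reports no verdict.
Trained networks look in the newest picture that a camera, given by its name, has taken for a name from the list of things; names that differ only in an ending like _2 or _b are one class to them, and where a whole thing is asked for, a point or a joint stands for the part that bears it (a point fixed in the world has none). Each returns a list of dicts, best first, with "score" (0 to 1); they miss things now and then, are a little off and sometimes report something else, mostly with a low value. They report only what shows in the picture. A call takes as long as a camera call.
- viewer.regions_of(camera, thing): "mask" (400x640 bool, what is visible of it) and "pixel" ([column, row] in pixels, amid what is visible of it).
The state is a dict: "clock": time; "qpos": joint angles; "joint_velocities": joint speeds; "effort": joint torques, N m; "eef_pos": TCP position; "eef_rot": TCP orientation; "wrist_force": force on the tool from outside, world axes, zero at the start; "wrist_torque": the same for the moment, N m; "opening": finger opening in m.
Only numpy, scipy, OpenCV 4.12 (cv2) and the standard library are available. Lean on these libraries where they do the work, as an engineer would, in place of code of your own. Each camera call takes 0.05 s, during which the arm holds its last target.

TASK

Clear the jeweller's bench after a soldering job: put the flux jar and the solder spool in the blue tray and the two corks in the yellow tray. In each tray the taller of the pair (the jar, the narrow cork) goes in the bay at the tab and the flatter one (the spool, the wide cork) in the other bay, each upright on the bay floor. Leave the reading glasses where they lie, and let go of everything.

Things in the scene. Friction and masses are not known exactly. Their poses are not given: they have to be found in the camera images.
- jar_mid (a point): Flux jar: round, 45 mm wide, 46 mm high, cream body (42 mm wide) with a dark green screw cap (top 12 mm); 70 g. Stands upright at the start and the point is at its centre, half-way up; z is its upright axis; it is round, so its yaw does not matter.
- spool_mid (a point): Solder spool: pale grey flat spool standing on its flange, flanges 42 mm wide and 2 mm thick, core 33 mm, 22 mm high; 110 g. Stands upright at the start and the point is at its centre, half-way up; z is its upright axis; it is round, so its yaw does not matter.
- wide_cork_mid (a point): The wider, flatter brown cork bung: 46 mm wide, 20 mm high; 15 g. Stands upright at the start and the point is at its centre, half-way up; z is its upright axis; it is round, so its yaw does not matter.
- narrow_cork_mid (a point): The narrower, taller brown cork bung: 41 mm wide, 26 mm high; 15 g. Stands upright at the start and the point is at its centre, half-way up; z is its upright axis; it is round, so its yaw does not matter.
- tray_blue: Blue plastic tray, fixed, 140 x 104 x 26 mm high, open on top. Origin: centre of underside, z up. Bay floor 12 mm above underside; walls and divider 4 mm thick, 14 mm above bay floor. The divider (x = 0, along y) parts it into two bays 64 mm (x) by 96 mm (y), centred at x = -34 and +34 mm, y = 0. A flat tab 40 mm wide sticks 14 mm out of its -x end near the rim: the tab bay is at x = -34 mm.
- tray_yellow: Yellow plastic tray, fixed, 140 x 104 x 26 mm high, open on top. Origin: centre of underside, z up. Bay floor 12 mm above underside; walls and divider 4 mm thick, 14 mm above bay floor. The divider (x = 0, along y) parts it into two bays 64 mm (x) by 96 mm (y), centred at x = -34 and +34 mm, y = 0. A flat tab 40 mm wide sticks 14 mm out of its -x end near the rim: the tab bay is at x = -34 mm.
- glasses_mid (a point): Folded reading glasses with a red-brown frame, 43 x 141 x 23 mm high (long along their y), loose on the bench near its front edge; the point is at their centre, half-way up. Not to be disturbed.

How it is judged:
By the outcome, as a careful person would: the job done as asked, in the order asked, and still so for the second after the job is handed in, with the robot touching nothing.
It also fails if it takes over 96 s, if anything falls off the work surface, if the arm or the gripper's body presses on something with over 40 N, if the wrist force passes 120 N, or if a joint passes its speed limit or range.

## Working session

There is one attempt and no reset: what is moved stays moved. The work goes in short steps, Python scripts to look and compute and a tool call to move; the robot and the scene stay as the last step left them, time stands still between calls to the robot, and variables do not carry over. Pictures are saved under pics/ and viewed, and the job is handed in when it is done.

Besides the shell and the picture viewer there is one more tool, called after "Call:" in YAML: its name, and indented under it one key for each argument. arm_command: Moves the arm, as the interface text tells. Its arguments: {"type":"object","properties":{"moves":{"type":"string"},"grip":{"type":"number"},"grip_force":{"type":"number"}},"required":["moves"]}

```bash
mkdir -p pics; ls; cat > h.py <<'E'
import numpy as np, cv2
from workcell import readout, viewer, job
def snap(n,f):
    c=viewer.capture(n); cv2.imwrite('pics/'+f,c['color']); return c
def cloud(c,mask=None):
    d=c['depth']; v,u=np.nonzero((d>0) if mask is None else (mask&(d>0)))
    p=cv2.undistortPoints(np.stack([u,v],1).astype(np.float64)[:,None],c['intrinsics'],np.array(c['D']))[:,0]
    z=d[v,u]; X=np.c_[p*z[:,None],z]
    return (X-np.array(c['t']))@np.array(c['R'])
E
python3 - <<'E'
from h import *
s=readout.get_state(); print(s)
for n in ['scene','side','wrist']:
    c=snap(n,n+'0.png'); print(n,(-np.array(c['R']).T@c['t']))
    for t in ['jar_mid','spool_mid','wide_cork_mid','narrow_cork_mid','tray_blue','tray_yellow','glasses_mid']:
        for r in viewer.regions_of(n,t)[:3]:
            P=cloud(c,r['mask'])
            if len(P)==0: continue
            print(t,round(r['score'],2),np.round(r['pixel']),len(P),'med',np.round(np.median(P,0),3),'lo',np.round(np.percentile(P,2,axis=0),3),'hi',np.round(np.percentile(P,98,axis=0),3))
E
```

```text
pics
{'clock': 0.0, 'qpos': array([-1.38860897,  0.4352276 ,  0.02495033,  1.57412366, -0.01159452,
        1.13402315, -0.07510714]), 'joint_velocities': array([ 5.14265233e-04, -7.44436108e-04,  1.12748060e-03,  3.80109373e-04,
        2.16183541e-05, -7.12670966e-04,  2.00742552e-03]), 'effort': array([ 5.04567215e-04, -6.67849731e+01,  9.84667428e-01, -3.14452851e+01,
       -6.05703495e-02,  4.31247451e-02,  1.77959864e-04]), 'eef_pos': array([0.17549104, 0.5992964 , 0.22593159]), 'eef_rot': array([-4.45904432e-01, -3.10969525e+00,  2.56739456e-03]), 'wrist_force': array([ 0.04991354, -0.29536055, -0.3828809 ]), 'wrist_torque': array([ 0.04256743, -0.03103022,  0.04459662]), 'opening': 0.09196251113360984}
scene [ 0.69439243 -0.20979326  0.80982221]
jar_mid 0.6 [344. 279.] 3945 med [0.614 0.01  0.013] lo [ 0.541 -0.043  0.009] hi [0.686 0.065 0.028]
jar_mid 0.58 [272. 221.] 467 med [0.429 0.024 0.047] lo [0.4   0.007 0.002] hi [0.445 0.051 0.05 ]
spool_mid 0.64 [246. 247.] 375 med [ 0.414 -0.05   0.023] lo [ 0.394 -0.067  0.001] hi [ 0.431 -0.03   0.026]
wide_cork_mid 0.59 [292.
[... 838 characters left out ...]
01] hi [ 0.43  -0.028  0.024]
spool_mid 0.4 [250. 190.] 540 med [0.33  0.19  0.007] lo [ 0.307  0.134 -0.001] hi [0.347 0.265 0.023]
wide_cork_mid 0.73 [302. 204.] 248 med [0.426 0.105 0.021] lo [0.406 0.05  0.015] hi [0.448 0.127 0.047]
narrow_cork_mid 0.94 [284. 189.] 376 med [0.402 0.169 0.023] lo [0.384 0.16  0.001] hi [0.421 0.197 0.027]
tray_blue 0.88 [309. 156.] 2128 med [0.462 0.309 0.013] lo [0.391 0.252 0.001] hi [0.534 0.364 0.027]
tray_yellow 0.59 [416. 231.] 4019 med [0.613 0.011 0.012] lo [ 0.539 -0.046  0.001] hi [0.687 0.07  0.027]
glasses_mid 0.87 [247. 188.] 460 med [0.33  0.192 0.008] lo [ 0.308  0.134 -0.001] hi [0.345 0.263 0.023]
wrist [0.10464555 0.62190818 0.38522127]
```

```bash
python3 - <<'E'
import cv2
for n in ['scene','side']:
    im=cv2.imread(f'pics/{n}0.png'); cv2.imwrite(f'pics/{n}0z.png',cv2.resize(im[100:350,180:500],None,fx=2.4,fy=2.4,interpolation=cv2.INTER_CUBIC))
E
```

```text
(no output)
```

View pics/scene0.png

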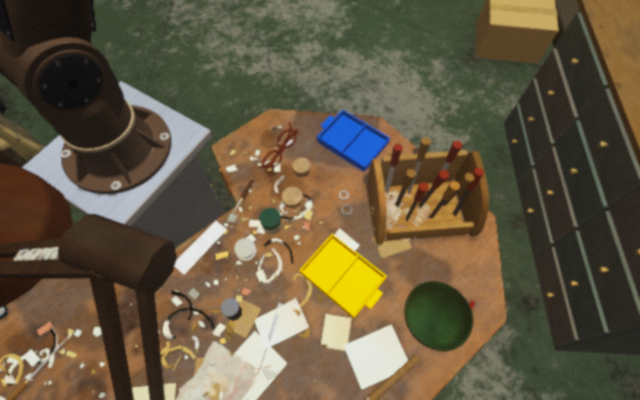

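View pics/side0.png

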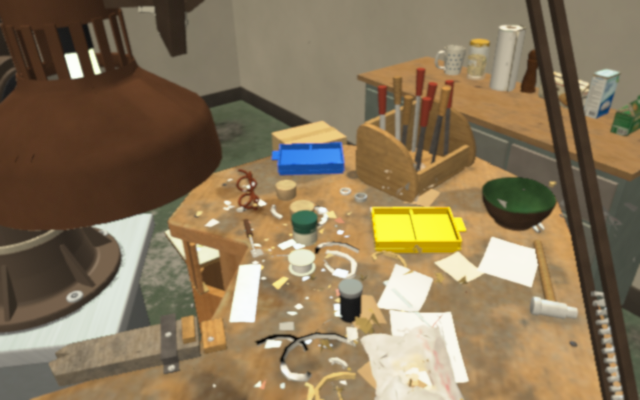

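View pics/side0z.png

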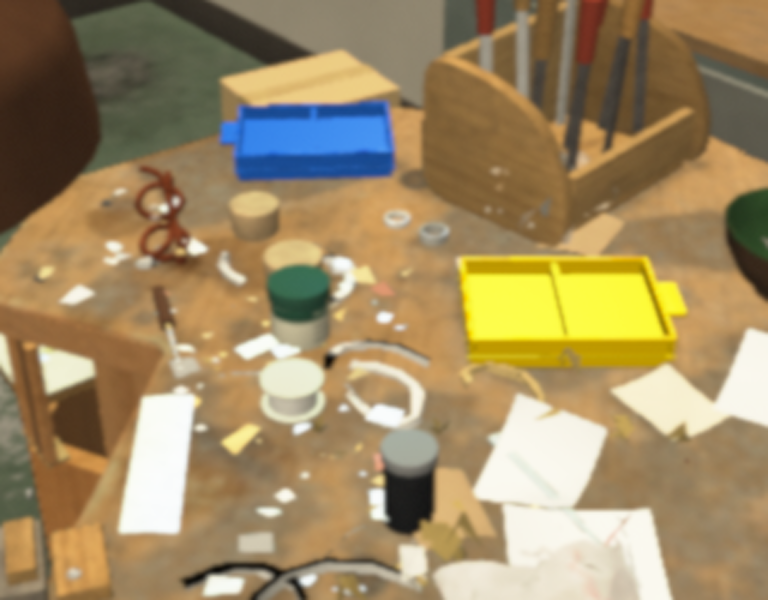

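View pics/scene0z.png

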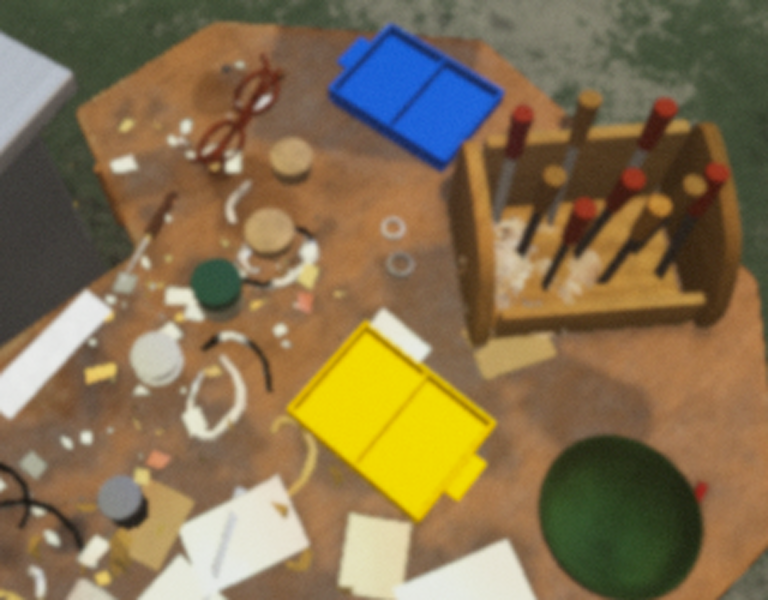

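The scene shows the blue tray at (353,139) with its tab towards the robot, and the yellow tray at (344,276) with its tab at (372,298), away from the robot. In a row are the spool (246,247), jar (271,218), wide cork (292,197) and narrow cork (300,167). The glasses are at (279,146), and a tall tool rack stands next to the blue tray. Next I'll measure exactly.

```bash
cat >> h.py <<'E'
def circ(P):
    A=np.c_[2*P[:,:2],np.ones(len(P))]; s=np.linalg.lstsq(A,(P[:,:2]**2).sum(1),rcond=None)[0]
    return s[:2],np.sqrt(s[2]+s[:2]@s[:2])
E
python3 - <<'E'
from h import *
est={'jar':(.425,.028,.046),'spool':(.413,-.048,.022),'wide':(.428,.103,.020),'narrow':(.403,.177,.026)}
allP={}
for n in ['scene','side']:
    c=viewer.capture(n); P=cloud(c); allP[n]=P
    for k,(x,y,h) in est.items():
        m=(np.hypot(P[:,0]-x,P[:,1]-y)<.033)&(P[:,2]>h-.006)&(P[:,2]<h+.008)
        Q=P[m]; (cx,cy),r=cv2.minEnclosingCircle(Q[:,:2].astype(np.float32)*1000)
        print(n,k,len(Q),'mean',np.round(Q.mean(0),4),'enc',round(cx),round(cy),round(r,1))
    for k,(x,y) in {'blue':(.462,.309),'yellow':(.614,.011)}.items():
        m=(abs(P[:,0]-x)<.1)&(abs(P[:,1]-y)<.075)&(P[:,2]>.02)&(P[:,2]<.031); 
        Q=P[m]; print(n,k,'rim',cv2.minAreaRect((Q[:,:2]*1000).astype(np.float32)),np.percentile(Q,[1,99],axis=0)[:,:2].round(3).tolist())
P=np.vstack(list(allP.values()))
m=(P[:,2]>.07)&(P[:,0]>.3)&(P[:,0]<.72)&(P[:,1]>-.15)&(P[:,1]<.45); Q=P[m]
print('tall',np.percentile(Q,[0,1,50,99,100],axis=0).round(3))
g=np.zeros((16,17))
for i in range(16):
  row=[]
  for j in range(14):
    x=.36+.025*i; y=-.1+.04*j; mm=(abs(P[:,0]-x)<.0125)&(abs(P[:,1]-y)<.02); row.append(int(1000*np.percentile(P[mm,2],98)) if mm.sum()>3 else -9)
  print(round(x,3),row)
print([round(-.1+.04*j,2) for j in range(14)])
E
```

```text
scene jar 362 mean [0.4257 0.0268 0.0473] enc 425 27 22.9
scene spool 310 mean [ 0.4119 -0.0483  0.0229] enc 412 -47 21.3
scene wide 315 mean [0.4274 0.1028 0.021 ] enc 427 104 23.3
scene narrow 231 mean [0.4032 0.1774 0.026 ] enc 403 178 20.6
scene blue rim ((457.4292297363281, 308.4335021972656), (107.69071960449219, 156.15562438964844), 84.24795532226562) [[0.381, 0.25], [0.537, 0.365]]
scene yellow rim ((616.2921142578125, 2.5724716186523438), (120.93115997314453, 155.0499725341797), 81.98944091796875) [[0.536, -0.051], [0.694, 0.069]]
side jar 394 mean [0.4239 0.0253 0.0463] enc 423 29 23.6
side spool 375 mean [ 0.4114 -0.0476  0.0222] enc 411 -46 21.8
side wide 239 mean [0.4262 0.107  0.0205] enc 427 107 23.8
side narrow 214 mean [0.4023 0.1768 0.025 ] enc 403 180 20.9
side blue rim ((458.4463806152344, 308.9864196777344), (110.56253051757812, 153.71824645996094), 84.32691192626953) [[0.383, 0.252], [0.537, 0.365]]
side yellow rim ((615.744140625, 5.1994171142578125), (119.54548645019531, 153.8834991455078), 81.40161895751953) [[0.536, -0.048], [0.691, 0.072]]
tall [[0.549 0.11
[... 424 characters left out ...]
, 3]
0.51 [13, 4, 4, 2, 3, 6, 2, 6, 2, 27, 16, 28, 4, 3]
0.535 [7, 4, 27, 28, 27, 2, 9, 5, 2, 28, 28, 29, 3, 1]
0.56 [13, 13, 27, 14, 27, 10, 8, 126, 128, 1, 1, 3, 3, -9]
0.585 [14, 23, 27, 14, 27, 25, 97, 127, 200, 124, -9, 4, 3, -9]
0.61 [21, 25, 27, 25, 27, 29, 116, 123, 200, 124, -9, -9, 5, -9]
0.635 [6, 27, 24, 14, 27, 76, 104, 188, 52, 205, 124, -9, -9, -9]
0.66 [10, 27, 27, 14, 27, 7, 59, 186, 28, 15, 124, -9, -9, -9]
0.685 [7, 4, 28, 28, 28, 4, 58, 199, 204, 213, 122, 123, -9, -9]
0.71 [8, 4, 2, 2, 2, 2, 39, 193, 195, 153, 13, 126, -9, -9]
0.735 [6, 5, 8, 58, 59, 2, 3, 58, 186, 191, 128, 130, -9, -9]
[-0.1, -0.06, -0.02, 0.02, 0.06, 0.1, 0.14, 0.18, 0.22, 0.26, 0.3, 0.34, 0.38, 0.42]
```

```bash
python3 - <<'E'
from h import *
for n in ['scene','side']:
    c=viewer.capture(n); hsv=cv2.cvtColor(c['color'],cv2.COLOR_BGR2HSV); d=c['depth']
    for k,(lo,hi,x,y) in {'blue':((100,150,60),(125,255,255),.462,.309),'yellow':((24,180,100),(34,255,255),.614,.011)}.items():
        M=cv2.inRange(hsv,lo,hi)>0
        Q=cloud(c,M); Q=Q[(abs(Q[:,0]-x)<.12)&(abs(Q[:,1]-y)<.1)]
        # rim points
        R=Q[(Q[:,2]>.0235)&(Q[:,2]<.032)][:,:2]
        F=Q[(Q[:,2]<.017)&(Q[:,2]>.008)][:,:2]
        # fit: pose maximizing rim-point consistency
        from scipy.optimize import minimize
        def dist(p,R):
            a=p[2]; q=(R-p[:2])@np.array([[np.cos(a),-np.sin(a)],[np.sin(a),np.cos(a)]])
            ax,ay=abs(q[:,0]),abs(q[:,1])
            sx=np.abs(ax-68); 
            D=np.minimum(np.minimum(np.where(ay<52,sx,99),np.abs(ay-50)),np.where(ay<52,ax,99))
            return np.minimum(D,6)
        f=lambda p:(dist(p,R*1000)**2).mean()
        best=min((minimize(f,[x*1000+dx,y*1000+dy,a],method='Nelder-Mead') for a in(-.15,-.05,.05,.15) for dx in(-4,4) for dy in(-4,4)),key=lambda r:r.fun)
        print(n,k,len(R),best.x[:2].round(1),np.degrees(best.x[2]).round(2),best.fun.round(2), 'floor rect',cv2.minAreaRect((F*1000).astype(np.float32)))
P=np.vstack([cloud(viewer.capture(n)) for n in('scene','side')])
Q=P[(P[:,2]>.07)&(P[:,0]>.5)&(P[:,0]<.8)&(P[:,1]>.05)&(P[:,1]<.35)]
for x in np.arange(.545,.72,.015):
    q=Q[abs(Q[:,0]-x)<.0075]
    if len(q): print(round(x,3),q[:,1].min().round(3),q[:,1].max().round(3))
E
```

```text
scene blue 440 [463.9 307.5] -5.87 5.31 floor rect ((464.9312744140625, 307.3132019042969), (104.0751953125, 138.2242431640625), 84.1959457397461)
scene yellow 657 [611.1  11.4] -8.34 7.28 floor rect ((609.9325561523438, 13.872962951660156), (94.63790893554688, 133.200927734375), 82.03157806396484)
side blue 290 [464.2 308.4] -6.08 6.6 floor rect ((464.54168701171875, 309.3951110839844), (110.49738311767578, 133.8943328857422), 84.24677276611328)
side yellow 659 [610.1  12.1] -8.36 5.36 floor rect ((608.3156127929688, 9.451499938964844), (112.62235260009766, 137.61575317382812), 81.92398834228516)
0.545 0.217 0.229
0.56 0.196 0.236
0.575 0.176 0.247
0.59 0.157 0.258
0.605 0.137 0.27
0.62 0.119 0.279
0.635 0.113 0.293
0.65 0.182 0.304
0.665 0.168 0.316
0.68 0.167 0.316
0.695 0.198 0.337
0.71 0.193 0.345
```

Call:
arm_command:
  moves: "0.25 -0.55 0 0 0 0.09; 0.25 -0.55 0 0 0 0.09; 0.25 -0.55 0 0 0 0.09; 0.25 -0.55 0 0 0 0.09; 0.25 -0.55 0 0 0 0.09; 0.25 -0.55 0 0 0 0.09; 0.25 -0.55 0 0 0 0.09; 0.25 -0.55 0 0 0 0.09; 0.25 -0.55 0 0 0 0.09; 0.25 -0.55 0 0 0 0.09"
  grip: -0.35
  grip_force: 20

```text
clock: 2.33
eef_pos: [0.3009, 0.3249, 0.2271]
eef_rot: [0.006, 3.141, 0.002]
wrist_force: [0.3, 0.8, -0.1]
opening: 0.0619
```

Call:
arm_command:
  moves: "0.247 -0.595 -0.214 0 0 0; 0.247 -0.595 -0.214 0 0 0; 0.247 -0.595 -0.214 0 0 0; 0.247 -0.595 -0.214 0 0 0; 0.247 -0.595 -0.214 0 0 0; 0.247 -0.595 -0.214 0 0 0; 0.247 -0.595 -0.214 0 0 0; 0.247 -0.595 -0.214 0 0 0; 0.247 -0.595 -0.214 0 0 0; 0.247 -0.595 -0.214 0 0 0"

```text
clock: 3.17
eef_pos: [0.4252, 0.0262, 0.1193]
eef_rot: [-0.011, -3.141, 0.0]
wrist_force: [-0.4, 1.1, 1.0]
opening: 0.0619
```

```bash
python3 - <<'E'
from h import *
snap('wrist','w1.png'); snap('side','s1.png'); print(readout.get_state()['eef_pos'])
E
```

```text
[0.42455526 0.02912739 0.1200205 ]
```

View pics/w1.png

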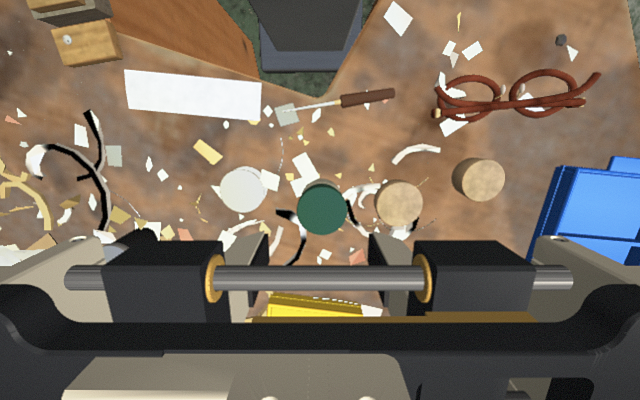

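View pics/s1.png

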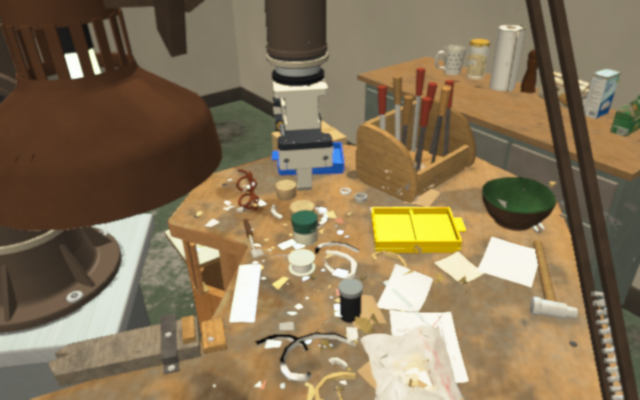

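The wrist view has the jar cap at (321,207), midway between the fingers. The spool is at (242,189), the wide cork at (398,203) and the narrow cork at (479,180). I'll refine these positions from this view.

```bash
python3 - <<'E'
from h import *
est={'jar':(.425,.028,.046),'spool':(.412,-.047,.022),'wide':(.427,.104,.020),'narrow':(.403,.178,.026)}
c=viewer.capture('wrist');P=cloud(c)
for k,(x,y,h) in est.items():
    m=(np.hypot(P[:,0]-x,P[:,1]-y)<.033)&(P[:,2]>h-.005)&(P[:,2]<h+.006)
    Q=P[m]; e=cv2.minEnclosingCircle(Q[:,:2].astype(np.float32)*1000); print(k,len(Q),Q.mean(0).round(4),np.round(e[0],1),round(e[1],1))
s=readout.get_state(); print(s['eef_pos'],s['eef_rot'])
Q=P[(P[:,2]>.004)&(np.hypot(P[:,0]-.425,P[:,1]-.028)<.06)]; print(np.percentile(Q[np.hypot(Q[:,0]-.425,Q[:,1]-.028)>.03],[50,90,99],axis=0)[:,2])
E
```

```text
jar 1971 [0.4248 0.0307 0.0477] [426.1  30.7] 22.6
spool 1475 [ 0.4129 -0.0452  0.023 ] [413.4 -45.3] 21.1
wide 1674 [0.4272 0.1052 0.0212] [428.3 105.8] 23.0
narrow 1478 [0.4036 0.1797 0.0262] [404.  181.2] 21.0
[0.42450059 0.02957821 0.12025511] [1.56758486e-03 3.14121348e+00 2.73580804e-03]
[0.21114344 0.2329234  0.23798103]
```

Call:
arm_command:
  moves: "0.001 0 -0.07 0 0 0; 0.001 0 -0.13 0 0 0; 0.001 0 -0.17 0 0 0; 0.001 0 -0.19 0 0 0; 0.001 0 -0.198 0 0 0; 0.001 0 -0.198 0 0 0; 0.001 0 -0.198 0 0 0"

```text
clock: 3.9
eef_pos: [0.4253, 0.0309, 0.0219]
eef_rot: [-0.002, 3.141, 0.004]
wrist_force: [-0.1, -0.2, -0.3]
opening: 0.0619
```

Call:
arm_command:
  moves: "0 0 0 0 0 0; 0 0 0 0 0 0; 0 0 0 0 0 0; 0 0 0 0 0 0; 0 0 0 0 0 0; 0 0 0 0 0 0"
  grip: 1
  grip_force: 20

```text
clock: 4.4
eef_pos: [0.4259, 0.0311, 0.0225]
eef_rot: [-0.002, 3.139, 0.005]
wrist_force: [-0.9, 1.1, 8.6]
opening: 0.0443
```

Call:
arm_command:
  moves: "0 0 0.03 0 0 0; 0 0 0.08 0 0 0; 0 0 0.15 0 0 0; 0 0 0.18 0 0 0; 0 0 0.18 0 0 0; 0 0 0.18 0 0 0"

```text
clock: 4.9
eef_pos: [0.4264, 0.0314, 0.1131]
eef_rot: [-0.002, 3.137, 0.006]
wrist_force: [0.4, 0.3, -0.6]
opening: 0.0443
```

Call:
arm_command:
  moves: "0.008 0.06 0 0 0 0; 0.008 0.13 0 0 0 0; 0.008 0.2 0 0 0 0; 0.008 0.27 0 0 0 0; 0.008 0.34 0 0 0 0; 0.008 0.41 0 0 0 0; 0.008 0.48 0 0 0 0; 0.008 0.53 0 0 0 0; 0.008 0.56 0 0 0 0; 0.008 0.56 0 0 0 0"

```text
clock: 5.73
eef_pos: [0.4292, 0.3145, 0.1116]
eef_rot: [-0.009, 3.139, 0.006]
wrist_force: [1.0, -0.2, -0.3]
opening: 0.0442
```

Call:
arm_command:
  moves: "0 0 0 0 0 0; 0 0 0 0 0 0; 0 0 0 0 0 0; 0 0 0 0 0 0"

```text
clock: 6.07
eef_pos: [0.4294, 0.313, 0.1115]
eef_rot: [-0.006, 3.139, 0.005]
wrist_force: [0.7, -0.3, -1.1]
opening: 0.0444
```

```bash
python3 - <<'E'
from h import *
snap('scene','a2.png'); snap('side','s2.png'); s=readout.get_state();print(s['eef_pos'],s['eef_rot'],s['opening'],s['wrist_force'])
a=np.hstack([cv2.imread('pics/'+f)[80:330,200:420] for f in('a2.png','s2.png')]); cv2.imwrite('pics/c2.png',cv2.resize(a,None,fx=1.8,fy=1.8))
E
```

```text
[0.42945861 0.31353078 0.11171188] [-0.00638774  3.13859202  0.00579842] 0.0440315672710982 [ 0.79903258  1.09575973 -0.48818773]
```

View pics/c2.png

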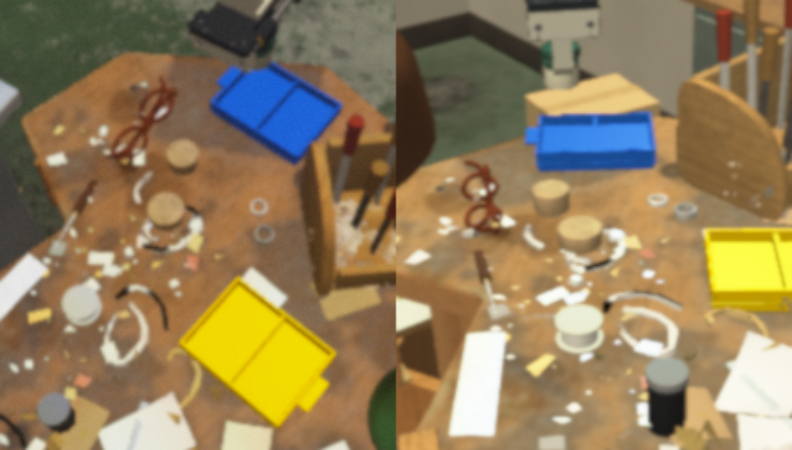

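The jar is held above the blue tray, offset in the images by perspective. I'll check its position numerically before lowering.

```bash
python3 - <<'E'
from h import *
for n in('side','wrist'):
    c=viewer.capture(n)
    for t in('jar_mid','tray_blue'):
        for r in viewer.regions_of(n,t)[:1]:
            P=cloud(c,r['mask']); print(n,t,r['score'],r['pixel'],np.percentile(P,[3,50,97],axis=0).round(3).tolist())
E
```

```text
side jar_mid 0.86 [287.6, 123.3] [[0.408, 0.292, 0.092], [0.422, 0.299, 0.107], [0.448, 0.317, 0.137]]
side tray_blue 0.92 [310.2, 154.8] [[0.393, 0.253, 0.002], [0.463, 0.308, 0.013], [0.531, 0.363, 0.027]]
wrist jar_mid 0.66 [318.1, 243.9] [[0.408, 0.297, 0.096], [0.417, 0.315, 0.137], [0.449, 0.333, 0.138]]
wrist tray_blue 0.92 [315.8, 196.8] [[0.388, 0.265, 0.011], [0.423, 0.313, 0.013], [0.536, 0.363, 0.028]]
```

Call:
arm_command:
  moves: "0 0 -0.05 0 0 0; 0 0 -0.09 0 0 0; 0 0 -0.12 0 0 0; 0 0 -0.14 0 0 0; 0 0 -0.148 0 0 0; 0 0 -0.152 0 0 0; 0 0 -0.152 0 0 0; 0 0 -0.152 0 0 0"

```text
clock: 7.13
eef_pos: [0.4297, 0.3148, 0.0364]
eef_rot: [-0.008, 3.138, 0.007]
wrist_force: [-0.2, -0.6, -1.2]
opening: 0.0446
```

Call:
arm_command:
  moves: "0 0 0 0 0 0; 0 0 0 0 0 0; 0 0 0 0 0 0; 0 0 0 0 0 0; 0 0 0 0 0 0"
  grip: -0.35

```text
clock: 7.55
eef_pos: [0.4298, 0.3149, 0.0366]
eef_rot: [-0.009, 3.137, 0.008]
wrist_force: [0.1, 0.1, -0.3]
opening: 0.0615
```

Call:
arm_command:
  moves: "0 0 0.04 0 0 0; 0 0 0.1 0 0 0; 0 0 0.18 0 0 0; 0 0 0.2 0 0 0; 0 0 0.2 0 0 0; 0 0 0.2 0 0 0"

```text
clock: 8.05
eef_pos: [0.43, 0.3152, 0.137]
eef_rot: [-0.009, 3.136, 0.01]
wrist_force: [0.8, -0.5, 0.2]
opening: 0.0622
```

```bash
python3 - <<'E'
from h import *
snap('wrist','w3.png'); s=readout.get_state();print(s['eef_pos'],s['eef_rot'],s['opening'],s['wrist_force'])
E
```

```text
[0.42935833 0.31472491 0.13603274] [-0.00885779  3.13789884  0.00745187] 0.061882254756029105 [-0.33384044 -0.52780242  0.15371911]
```

View pics/w3.png

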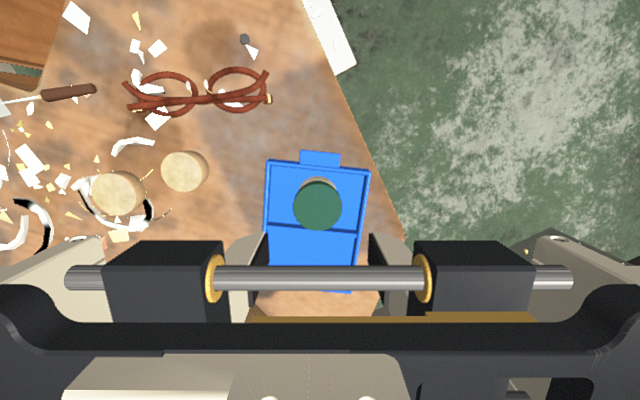

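The jar stands upright in the blue tab bay, with its cap at (318,205) inside the bay. The spool is next.

Call:
arm_command:
  moves: "-0.034 -0.08 0 0 0 0; -0.034 -0.16 0 0 0 0; -0.034 -0.24 0 0 0 0; -0.034 -0.32 0 0 0 0; -0.034 -0.4 0 0 0 0; -0.034 -0.48 0 0 0 0; -0.034 -0.56 0 0 0 0; -0.034 -0.64 0 0 0 0; -0.034 -0.7 0 0 0 0; -0.034 -0.722 0 0 0 0"

```text
clock: 8.93
eef_pos: [0.4108, -0.0508, 0.135]
eef_rot: [-0.001, 3.14, 0.005]
wrist_force: [0.0, 0.9, 0.7]
opening: 0.0618
```

Call:
arm_command:
  moves: "0 0 0 0 0 0; 0 0 0 0 0 0; 0 0 0 0 0 0"

```text
clock: 9.18
eef_pos: [0.4102, -0.0499, 0.1342]
eef_rot: [0.002, -3.141, -0.005]
wrist_force: [0.8, 1.5, 0.2]
opening: 0.0621
```

```bash
python3 - <<'E'
from h import *
c=snap('wrist','w4.png');P=cloud(c)
x,y,h=.412,-.046,.022
m=(np.hypot(P[:,0]-x,P[:,1]-y)<.033)&(P[:,2]>h-.005)&(P[:,2]<h+.006)
Q=P[m]; e=cv2.minEnclosingCircle(Q[:,:2].astype(np.float32)*1000); print(len(Q),Q.mean(0).round(4),np.round(e[0],1),round(e[1],1))
s=readout.get_state();print(s['eef_pos'],s['eef_rot'],s['opening'],s['wrist_force'])
E
```

```text
1277 [ 0.4128 -0.0453  0.023 ] [413.3 -45.3] 21.0
[ 0.41038373 -0.04952203  0.13437557] [ 0.00335292 -3.14158488 -0.00522613] 0.06188016061138976 [-0.67332916  0.25989854  0.77862828]
```

Call:
arm_command:
  moves: "0.004 0.007 -0.06 0 0 0; 0.004 0.007 -0.13 0 0 0; 0.004 0.007 -0.19 0 0 0; 0.004 0.007 -0.23 0 0 0; 0.004 0.007 -0.25 0 0 0; 0.004 0.007 -0.256 0 0 0; 0.004 0.007 -0.256 0 0 0; 0.004 0.007 -0.256 0 0 0"

```text
clock: 9.9
eef_pos: [0.4127, -0.0453, 0.0067]
eef_rot: [-0.005, 3.141, 0.006]
wrist_force: [-0.5, 0.1, 0.7]
opening: 0.062
```

Call:
arm_command:
  moves: "0 0 0 0 0 0; 0 0 0 0 0 0; 0 0 0 0 0 0; 0 0 0 0 0 0; 0 0 0 0 0 0; 0 0 0 0 0 0"
  grip: 1
  grip_force: 20

```text
clock: 10.4
eef_pos: [0.4132, -0.0452, 0.0072]
eef_rot: [-0.005, 3.14, 0.006]
wrist_force: [-0.1, 0.3, 6.8]
opening: 0.04
```

Call:
arm_command:
  moves: "0 0 0.03 0 0 0; 0 0 0.08 0 0 0; 0 0 0.15 0 0 0; 0 0 0.2 0 0 0; 0 0 0.22 0 0 0; 0 0 0.22 0 0 0; 0 0 0.22 0 0 0"

```text
clock: 10.98
eef_pos: [0.4134, -0.045, 0.1173]
eef_rot: [-0.006, 3.139, 0.007]
wrist_force: [-0.1, -0.0, -1.0]
opening: 0.0399
```

```bash
python3 - <<'E'
from h import *
snap('wrist','w5.png'); c=snap('side','s5.png')
a=np.hstack([cv2.imread('pics/w5.png')[150:300,220:420],cv2.imread('pics/s5.png')[130:280,220:420]]); cv2.imwrite('pics/c5.png',cv2.resize(a,None,fx=2,fy=2))
for r in viewer.regions_of('side','spool_mid')[:2]:
    P=cloud(c,r['mask']); print(r['score'],r['pixel'],np.percentile(P,[3,50,97],axis=0).round(3).tolist())
E
```

```text
0.65 [290.8, 208.2] [[0.392, -0.071, 0.11], [0.399, -0.054, 0.113], [0.429, -0.036, 0.132]]
```

View pics/c5.png

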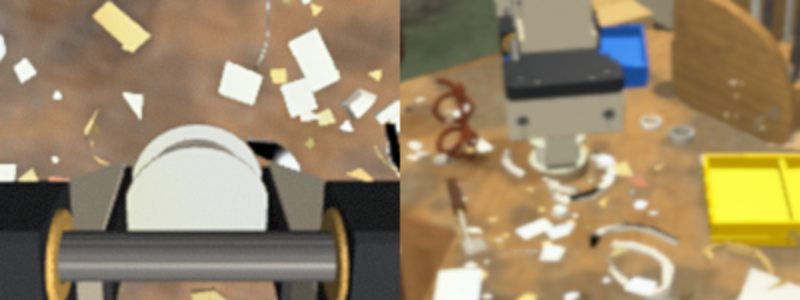

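Call:
arm_command:
  moves: "0 0.08 0 0 0 0; 0 0.16 0 0 0 0; 0 0.24 0 0 0 0; 0 0.32 0 0 0 0; 0 0.4 0 0 0 0; 0 0.48 0 0 0 0; 0 0.56 0 0 0 0; 0 0.64 0 0 0 0; 0 0.69 0 0 0 0; 0.03 0.704 0 0 0 0"

```text
clock: 11.97
eef_pos: [0.4234, 0.3123, 0.1142]
eef_rot: [0.018, -3.137, -0.006]
wrist_force: [-0.6, -0.4, 0.6]
opening: 0.0399
```

Call:
arm_command:
  moves: "0.03 0 0 0 0 0; 0.08 0 0 0 0 0; 0.13 0 0 0 0 0; 0.15 0 0 0 0 0; 0.15 0 0 0 0 0; 0.15 0 0 0 0 0; 0.15 0 0 0 0 0"

```text
clock: 12.55
eef_pos: [0.4969, 0.312, 0.1132]
eef_rot: [0.018, -3.134, -0.004]
wrist_force: [0.6, -0.7, -0.3]
opening: 0.04
```

Call:
arm_command:
  moves: "-0.004 -0.013 -0.03 0 0 0; -0.004 -0.013 -0.07 0 0 0; -0.004 -0.013 -0.1 0 0 0; -0.004 -0.013 -0.12 0 0 0; -0.004 -0.013 -0.12 0 0 0; -0.004 -0.013 -0.12 0 0 0"

```text
clock: 13.05
eef_pos: [0.4941, 0.3057, 0.0531]
eef_rot: [0.019, -3.133, -0.004]
wrist_force: [-0.2, -0.5, -1.1]
opening: 0.0395
```

```bash
python3 - <<'E'
from h import *
snap('wrist','w6.png'); c=snap('scene','a6.png')
s=readout.get_state();print(s['eef_pos'],s['eef_rot'],s['opening'],s['wrist_force'])
a=np.hstack([cv2.imread('pics/w6.png')[150:300,220:420],cv2.imread('pics/a6.png')[60:210,260:460]]); cv2.imwrite('pics/c6.png',cv2.resize(a,None,fx=2,fy=2))
E
```

```text
[0.49510568 0.30603203 0.05408585] [ 0.01863201 -3.13530089 -0.00570875] 0.03974107472706603 [-0.47074091 -0.39536513 -0.19047694]
```

View pics/c6.png

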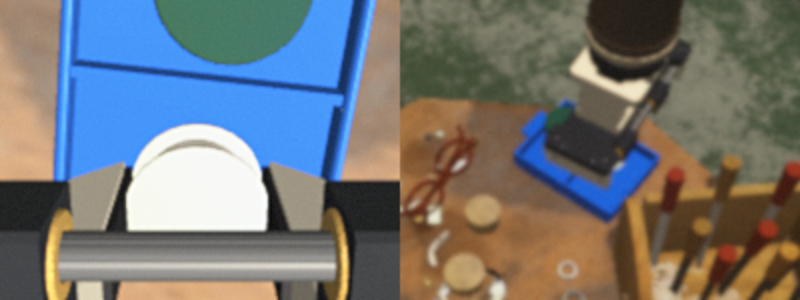

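Call:
arm_command:
  moves: "0 -0.002 -0.02 0 0 0; 0 -0.002 -0.04 0 0 0; 0 -0.002 -0.055 0 0 0; 0 -0.002 -0.063 0 0 0; 0 -0.002 -0.068 0 0 0; 0 -0.002 -0.068 0 0 0; 0 -0.002 -0.068 0 0 0"

```text
clock: 13.73
eef_pos: [0.4951, 0.305, 0.02]
eef_rot: [0.018, -3.135, -0.005]
wrist_force: [0.6, -0.1, -0.9]
opening: 0.04
```

Call:
arm_command:
  moves: "0 0 0 0 0 0; 0 0 0 0 0 0; 0 0 0 0 0 0; 0 0 0 0 0 0"
  grip: -0.02

```text
clock: 14.07
eef_pos: [0.4953, 0.3051, 0.0203]
eef_rot: [0.019, -3.136, -0.006]
wrist_force: [-0.7, -0.3, -0.3]
opening: 0.0469
```

Call:
arm_command:
  moves: "0 0 0.02 0 0 0; 0 0 0.06 0 0 0; 0 0 0.12 0 0 0; 0 0 0.18 0 0 0; 0 0 0.22 0 0 0; 0 0 0.22 0 0 0; 0 0 0.22 0 0 0"

```text
clock: 14.65
eef_pos: [0.4961, 0.3057, 0.1323]
eef_rot: [0.018, -3.138, -0.01]
wrist_force: [0.2, 0.6, -0.6]
opening: 0.0468
```

```bash
python3 - <<'E'
from h import *
snap('wrist','w7.png'); 
s=readout.get_state();print(s['eef_pos'],s['eef_rot'],s['opening'],s['wrist_force'])
E
```

```text
[0.49535431 0.30523978 0.13095514] [ 0.0184892  -3.13632105 -0.00731162] 0.047246706381016114 [-0.4586145   0.10464763 -0.56973761]
```

View pics/w7.png

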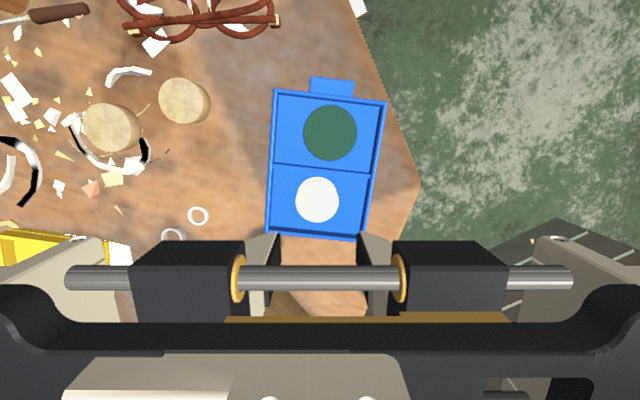

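The spool at (317,200) and jar at (330,132) are each upright in their own blue bay. The wide cork is next.

Call:
arm_command:
  moves: "-0.07 0 0 0 0 0; -0.136 -0.02 0 0 0 0; -0.136 -0.08 0 0 0 0; -0.136 -0.15 0 0 0 0; -0.136 -0.23 0 0 0 0; -0.136 -0.31 0 0 0 0; -0.136 -0.37 0 0 0 0; -0.136 -0.4 0 0 0 0; -0.136 -0.4 0 0 0 0; -0.136 -0.4 0 0 0 0"
  grip: -0.35

```text
clock: 15.53
eef_pos: [0.4268, 0.1046, 0.1304]
eef_rot: [0.015, -3.135, -0.007]
wrist_force: [-0.3, 0.6, 0.1]
opening: 0.062
```

```bash
python3 - <<'E'
from h import *
c=snap('wrist','w8.png');P=cloud(c)
for x,y,h in [(.4275,.105,.02),(.4035,.1795,.026)]:
    m=(np.hypot(P[:,0]-x,P[:,1]-y)<.033)&(P[:,2]>h-.005)&(P[:,2]<h+.006)
    Q=P[m]; e=cv2.minEnclosingCircle(Q[:,:2].astype(np.float32)*1000); print(len(Q),Q.mean(0).round(4),np.round(e[0],1),round(e[1],1))
s=readout.get_state();print(s['eef_pos'],s['eef_rot'],s['opening'],s['wrist_force'])
E
```

```text
1536 [0.4273 0.107  0.0213] [428.3 106.9] 22.8
1354 [0.4034 0.1802 0.0263] [404.  180.8] 20.4
[0.42700849 0.10575594 0.13048801] [ 0.01855316 -3.13539112 -0.00715409] 0.06180998235947173 [0.33381947 0.27825499 0.85348993]
```

Call:
arm_command:
  moves: "0.001 0 -0.06 0 0 0; 0.001 0 -0.13 0 0 0; 0.001 0 -0.19 0 0 0; 0.001 0 -0.225 0 0 0; 0.001 0 -0.243 0 0 0; 0.001 0 -0.249 0 0 0; 0.001 0 -0.249 0 0 0; 0.001 0 -0.249 0 0 0"

```text
clock: 16.25
eef_pos: [0.4281, 0.1064, 0.0066]
eef_rot: [0.019, -3.136, -0.008]
wrist_force: [0.2, 0.3, 0.3]
opening: 0.062
```

Call:
arm_command:
  moves: "0 0 0 0 0 0; 0 0 0 0 0 0; 0 0 0 0 0 0; 0 0 0 0 0 0; 0 0 0 0 0 0; 0 0 0 0 0 0"
  grip: 1
  grip_force: 12

```text
clock: 16.75
eef_pos: [0.4286, 0.1067, 0.0074]
eef_rot: [0.019, -3.138, -0.009]
wrist_force: [-0.8, 0.2, 8.5]
opening: 0.0453
```

Call:
arm_command:
  moves: "0 0 0.03 0 0 0; 0 0 0.08 0 0 0; 0 0 0.15 0 0 0; 0 0 0.2 0 0 0; 0 0 0.22 0 0 0; 0 0 0.22 0 0 0; 0 0 0.22 0 0 0"

```text
clock: 17.33
eef_pos: [0.4288, 0.107, 0.1177]
eef_rot: [0.02, -3.139, -0.011]
wrist_force: [0.3, 0.4, 0.5]
opening: 0.0453
```

Call:
arm_command:
  moves: "0 -0.06 0 0 0 0; 0 -0.13 0 0 0 0; 0.03 -0.175 0 0 0 0; 0.09 -0.184 0 0 0 0; 0.16 -0.184 0 0 0 0; 0.23 -0.184 0 0 0 0; 0.28 -0.184 0 0 0 0; 0.296 -0.184 0 0 0 0; 0.296 -0.184 0 0 0 0; 0.296 -0.184 0 0 0 0"

```text
clock: 18.17
eef_pos: [0.5753, 0.0148, 0.1161]
eef_rot: [0.019, -3.136, -0.01]
wrist_force: [-0.5, 0.4, -0.2]
opening: 0.0453
```

```bash
python3 - <<'E'
from h import *
snap('wrist','w9.png'); 
s=readout.get_state();print(s['eef_pos'],s['eef_rot'],s['opening'],s['wrist_force'])
E
```

```text
[0.57486415 0.01478491 0.11651965] [ 0.01946725 -3.13583809 -0.01033278] 0.045331989835155684 [0.45957268 0.18738861 0.5941499 ]
```

View pics/w9.png

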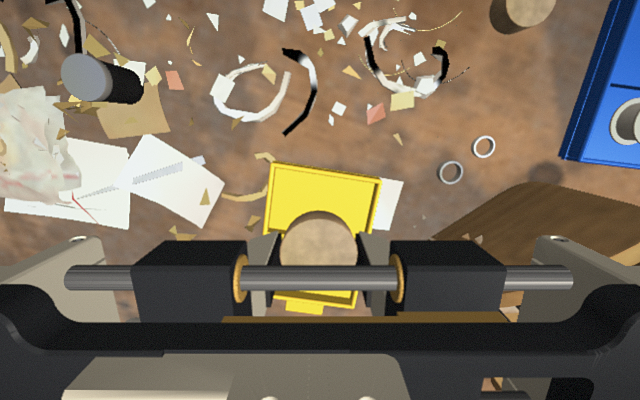

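Call:
arm_command:
  moves: "0.004 0.004 -0.03 0 0 -0.035; 0.004 0.004 -0.07 0 0 -0.035; 0.004 0.004 -0.1 0 0 -0.035; 0.004 0.004 -0.12 0 0 -0.035; 0.004 0.004 -0.12 0 0 -0.035; 0.004 0.004 -0.12 0 0 -0.035"

```text
clock: 18.72
eef_pos: [0.5759, 0.0167, 0.0565]
eef_rot: [-0.153, -3.131, -0.011]
wrist_force: [-0.0, -0.6, -1.1]
opening: 0.0456
```

```bash
python3 - <<'E'
from h import *
snap('wrist','w10.png'); 
s=readout.get_state();print(s['eef_pos'],s['eef_rot'],s['opening'],s['wrist_force'])
E
```

```text
[0.5766945  0.01673717 0.05715084] [-0.15316918 -3.13278277 -0.01110917] 0.044955815853922915 [0.52173031 1.00771062 0.31359081]
```

View pics/w10.png

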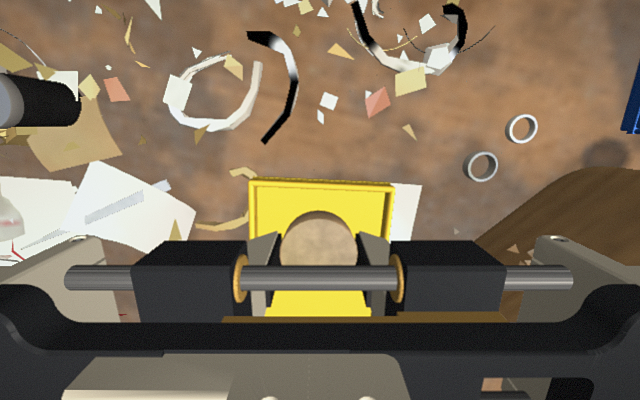

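The tray's end wall spans columns 250 to 392 and the cork is centred at 319, so it's aligned and I'll lower it.

Call:
arm_command:
  moves: "0 0 -0.02 0 0 0; 0 0 -0.04 0 0 0; 0 0 -0.058 0 0 0; 0 0 -0.068 0 0 0; 0 0 -0.073 0 0 0; 0 0 -0.073 0 0 0; 0 0 -0.073 0 0 0"

```text
clock: 19.35
eef_pos: [0.5767, 0.0166, 0.0205]
eef_rot: [-0.153, -3.133, -0.011]
wrist_force: [-0.9, 0.0, 0.1]
opening: 0.0453
```

Call:
arm_command:
  moves: "0 0 0 0 0 0; 0 0 0 0 0 0; 0 0 0 0 0 0; 0 0 0 0 0 0"
  grip: -0.09

```text
clock: 19.68
eef_pos: [0.5769, 0.0167, 0.0208]
eef_rot: [-0.153, -3.133, -0.011]
wrist_force: [-0.1, -0.6, -0.3]
opening: 0.05
```

Call:
arm_command:
  moves: "0 0 0.02 0 0 0; 0 0 0.06 0 0 0; 0 0 0.12 0 0 0; 0 0 0.18 0 0 0; 0 0 0.22 0 0 0; 0 0 0.22 0 0 0; 0 0 0.22 0 0 0"

```text
clock: 20.27
eef_pos: [0.5778, 0.0168, 0.1327]
eef_rot: [-0.153, -3.136, -0.012]
wrist_force: [-0.8, -0.2, -0.5]
opening: 0.05
```

```bash
python3 - <<'E'
from h import *
snap('wrist','w11.png'); 
s=readout.get_state();print(s['eef_pos'],s['eef_rot'],s['opening'],s['wrist_force'])
E
```

```text
[0.57693265 0.01681308 0.13138309] [-0.15308675 -3.13392629 -0.01173591] 0.049712581183718046 [-0.12809347  0.71233119 -0.83069982]
```

View pics/w11.png

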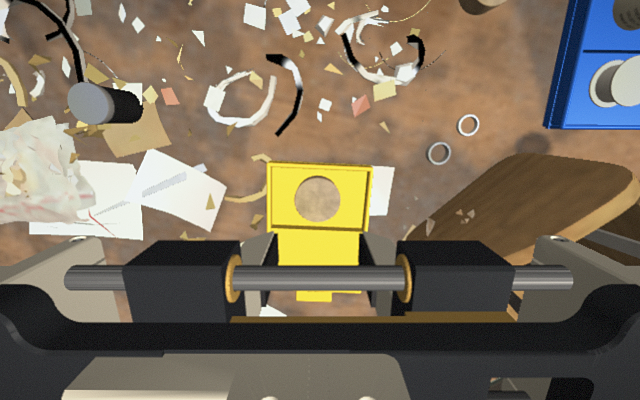

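The wide cork lies flat at (318,198) in the bay away from the tab. Now the narrow cork.

Call:
arm_command:
  moves: "-0.08 0 0 0 0 0; -0.16 0 0 0 0 0; -0.24 0.02 0 0 0 0; -0.31 0.06 0 0 0 0; -0.347 0.13 0 0 0 0; -0.347 0.21 0 0 0 0; -0.347 0.28 0 0 0 0; -0.347 0.326 0 0 0 0; -0.347 0.326 0 0 0 0; -0.347 0.326 0 0 0 0"
  grip: -0.35

```text
clock: 21.15
eef_pos: [0.4025, 0.1805, 0.1306]
eef_rot: [-0.148, -3.133, -0.01]
wrist_force: [0.4, -0.4, -0.5]
opening: 0.0622
```

```bash
python3 - <<'E'
from h import *
c=snap('wrist','w12.png');P=cloud(c)
for x,y,h in [(.4035,.1795,.026)]:
    m=(np.hypot(P[:,0]-x,P[:,1]-y)<.033)&(P[:,2]>h-.005)&(P[:,2]<h+.006)
    Q=P[m]; e=cv2.minEnclosingCircle(Q[:,:2].astype(np.float32)*1000); print(len(Q),Q.mean(0).round(4),np.round(e[0],1),round(e[1],1))
s=readout.get_state();print(s['eef_pos'],s['eef_rot'],s['opening'],s['wrist_force'])
E
```

```text
1252 [0.4032 0.1821 0.0263] [404.1 182.1] 20.3
[0.40265051 0.17918055 0.13063247] [-0.15176823 -3.132428   -0.00922778] 0.061908525949861265 [ 0.19726514 -0.39038711 -0.40606578]
```

View pics/w12.png

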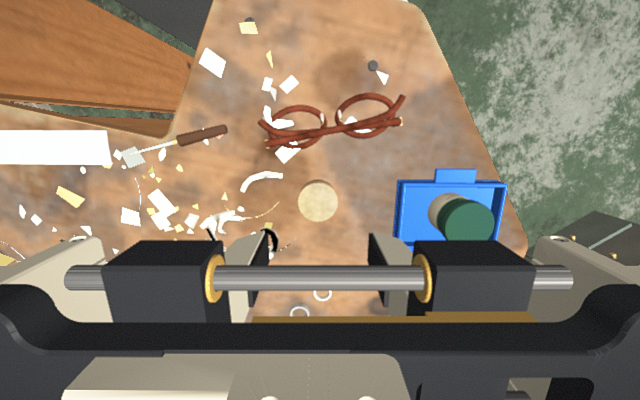

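The narrow cork is at (318,201), centred between the fingers and clear of the glasses at (333,120).

Call:
arm_command:
  moves: "0.002 0.003 -0.06 0 0 0; 0.002 0.003 -0.13 0 0 0; 0.002 0.003 -0.19 0 0 0; 0.002 0.003 -0.225 0 0 0; 0.002 0.003 -0.243 0 0 0; 0.002 0.003 -0.249 0 0 0; 0.002 0.003 -0.249 0 0 0; 0.002 0.003 -0.249 0 0 0"

```text
clock: 21.87
eef_pos: [0.4043, 0.1803, 0.0069]
eef_rot: [-0.153, -3.133, -0.01]
wrist_force: [0.6, -0.6, 0.4]
opening: 0.0621
```

Call:
arm_command:
  moves: "0 0 0 0 0 0; 0 0 0 0 0 0; 0 0 0 0 0 0; 0 0 0 0 0 0; 0 0 0 0 0 0; 0 0 0 0 0 0"
  grip: 1
  grip_force: 12

```text
clock: 22.37
eef_pos: [0.4046, 0.1807, 0.0074]
eef_rot: [-0.153, -3.134, -0.011]
wrist_force: [-1.9, 0.2, 8.9]
opening: 0.0404
```

Call:
arm_command:
  moves: "0 0 0.03 0 0 0; 0 0 0.08 0 0 0; 0 0 0.15 0 0 0; 0 0 0.2 0 0 0; 0 0 0.22 0 0 0; 0 0 0.22 0 0 0; 0 0 0.22 0 0 0"

```text
clock: 22.95
eef_pos: [0.4047, 0.181, 0.1177]
eef_rot: [-0.152, -3.135, -0.013]
wrist_force: [0.5, -0.0, -1.3]
opening: 0.0404
```

Call:
arm_command:
  moves: "0 -0.06 0 0 0 0; 0 -0.14 0 0 0 0; 0 -0.22 0 0 0 0; 0 -0.3 0 0 0 0; 0.04 -0.345 0 0 0 0; 0.11 -0.354 0 0 0 0; 0.19 -0.354 0 0 0 0; 0.25 -0.354 0 0 0 0; 0.25 -0.354 0 0 0 0; 0.25 -0.354 0 0 0 0"

```text
clock: 23.78
eef_pos: [0.53, 0.0036, 0.1158]
eef_rot: [-0.153, -3.133, -0.011]
wrist_force: [-1.4, -0.0, -0.8]
opening: 0.0402
```

```bash
python3 - <<'E'
from h import *
s=readout.get_state();print(s['eef_pos'],s['eef_rot'],s['opening'],s['wrist_force'])
E
```

```text
[0.53000309 0.00362064 0.11575631] [-0.15282234 -3.13263248 -0.010591  ] 0.04020510805824118 [-1.3920742  -0.02496036 -0.76028461]
```

Call:
arm_command:
  moves: "0.05 0.002 0 0 0 0; 0.11 0.002 0 0 0 0; 0.17 0.002 0 0 0 0; 0.21 0.002 0 0 0 0; 0.226 0.002 0 0 0 0; 0.226 0.002 -0.02 0 0 0; 0.226 0.002 -0.07 0 0 0; 0.226 0.002 -0.11 0 0 0; 0.226 0.002 -0.12 0 0 0; 0.226 0.002 -0.12 0 0 0"

```text
clock: 24.62
eef_pos: [0.6397, 0.0046, 0.0535]
eef_rot: [-0.153, -3.127, -0.01]
wrist_force: [-0.2, -0.5, 1.0]
opening: 0.0407
```

```bash
python3 - <<'E'
from h import *
snap('wrist','w13.png');snap('scene','a13.png')
s=readout.get_state();print(s['eef_pos'],s['eef_rot'],s['opening'],s['wrist_force'])
E
```

```text
[0.64234349 0.00446726 0.05613662] [-0.15322105 -3.13219679 -0.01044618] 0.04019568806866729 [ 0.08951951 -0.13985846  1.23430305]
```

View pics/w13.png

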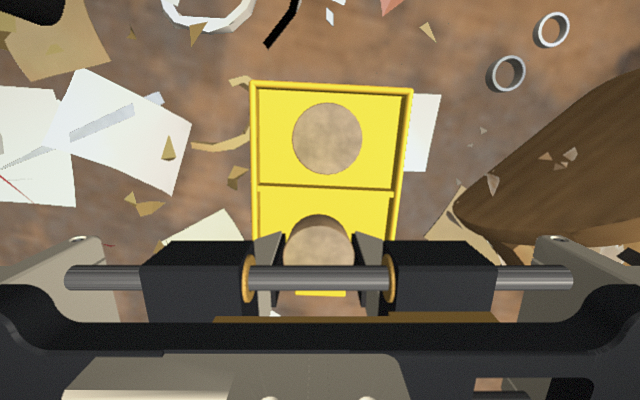

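View pics/a13.png

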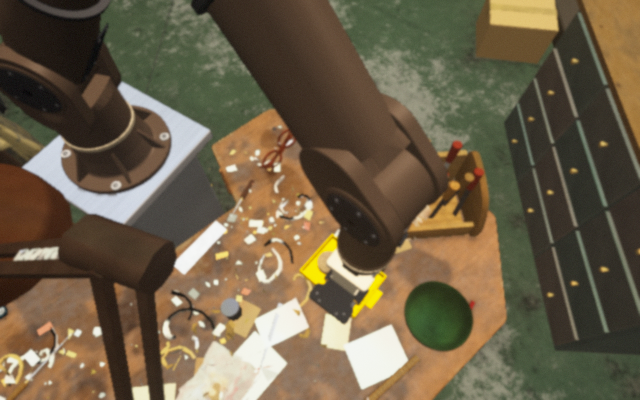

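The narrow cork is at (318,252), past the divider and inside the tab bay, with the fingers inside the walls. Lowering and releasing.

Call:
arm_command:
  moves: "0 0.002 -0.02 0 0 0; 0 0.002 -0.04 0 0 0; 0 0.002 -0.058 0 0 0; 0 0.002 -0.067 0 0 0; 0 0.002 -0.071 0 0 0; 0 0.002 -0.071 0 0 0; 0 0.002 -0.071 0 0 0"

```text
clock: 25.3
eef_pos: [0.6424, 0.0054, 0.0206]
eef_rot: [-0.153, -3.132, -0.01]
wrist_force: [-0.5, 0.1, 0.0]
opening: 0.0402
```

Call:
arm_command:
  moves: "0 0 0 0 0 0; 0 0 0 0 0 0; 0 0 0 0 0 0; 0 0 0 0 0 0"
  grip: 0

```text
clock: 25.63
eef_pos: [0.6426, 0.0054, 0.0207]
eef_rot: [-0.153, -3.133, -0.01]
wrist_force: [-0.2, 0.3, 0.3]
opening: 0.0459
```

Call:
arm_command:
  moves: "0 0 0.02 0 0 0; 0 0 0.06 0 0 0; 0 0 0.12 0 0 0; 0 0 0.18 0 0 0; 0 0 0.24 0 0 0; 0 0 0.3 0 0 0; -0.06 0 0.36 0 0 0; -0.14 0 0.4 0 0 0; -0.2 0 0.42 0 0 0; -0.2 0 0.42 0 0 0"

```text
clock: 26.47
eef_pos: [0.5383, 0.0045, 0.234]
eef_rot: [-0.156, -3.133, -0.014]
wrist_force: [1.5, -1.3, -1.4]
opening: 0.046
```

```bash
python3 - <<'E'
from h import *
s=readout.get_state();print(s['eef_pos'],s['eef_rot'],s['opening'],s['wrist_force'])
for n in['scene','side','wrist']:
    c=snap(n,n+'14.png')
    for t in ['jar_mid','spool_mid','wide_cork_mid','narrow_cork_mid','glasses_mid']:
        for r in viewer.regions_of(n,t)[:1]:
            P=cloud(c,r['mask'])
            if len(P): print(n,t,round(r['score'],2),np.round(r['pixel']),len(P),'med',np.round(np.median(P,0),3),'lo',np.round(np.percentile(P,2,axis=0),3),'hi',np.round(np.percentile(P,98,axis=0),3))
E
```

```text
[0.53828378 0.00450012 0.23404828] [-0.15575349 -3.13325813 -0.01407373] 0.04600708154125401 [ 1.45119843 -1.25353991 -1.41923695]
scene jar_mid 0.74 [369. 135.] 890 med [0.505 0.341 0.015] lo [0.416 0.25  0.004] hi [0.536 0.365 0.032]
scene spool_mid 0.57 [365. 140.] 202 med [0.496 0.308 0.035] lo [0.472 0.094 0.013] hi [0.573 0.34  0.344]
scene wide_cork_mid 0.97 [330. 263.] 432 med [0.575 0.013 0.032] lo [ 0.554 -0.006  0.017] hi [0.595 0.035 0.034]
scene narrow_cork_mid 0.82 [354. 283.] 408 med [0.641 0.002 0.038] lo [ 0.62  -0.015  0.012] hi [0.659 0.022 0.04 ]
side jar_mid 0.74 [294. 149.] 508 med [0.428 0.3   0.044] lo [0.408 0.292 0.014] hi [0.449 0.331 0.06 ]
side spool_mid 0.6 [323. 155.] 293 med [0.493 0.297 0.028] lo [0.475 0.284 0.012] hi [0.513 0.354 0.035]
side wide_cork_mid 0.82 [393. 223.] 501 med [0.572 0.007 0.031] lo [ 0.553 -0.005  0.014] hi [0.592 0.035 0.033]
side narrow_cork_mid 0.58 [432. 223.] 509 med [ 0.636 -0.005  0.035] lo [ 0.621 -0.014  0.012] hi [0.656 0.02  0.039]
side glasses_mid 0.6 [250. 185.] 435 med [0.331 0.195 0.008] lo [0.307 0.134 0.   ] hi [0.347 0.262 0.024]
wrist jar_mid 0.72 [576.  64.] 2438 med [0.431 0.305 0.058] lo [0.411 0.294 0.016] hi [0.451 0.334 0.06 ]
wrist spool_mid 0.86 [548. 122.] 1300 med [0.495 0.301 0.034] lo [0.476 0.287 0.013] hi [0.516 0.325 0.036]
wrist wide_cork_mid 0.89 [332. 204.] 860 med [0.575 0.019 0.032] lo [ 0.555 -0.     0.025] hi [0.596 0.039 0.034]
wrist narrow_cork_mid 0.77 [325. 250.] 737 med [0.637 0.007 0.038] lo [ 0.622 -0.01   0.013] hi [0.66  0.025 0.04 ]
wrist glasses_mid 0.55 [428.   7.] 390 med [0.347 0.161 0.007] lo [0.34  0.135 0.   ] hi [0.352 0.237 0.022]
```

View pics/side14.png

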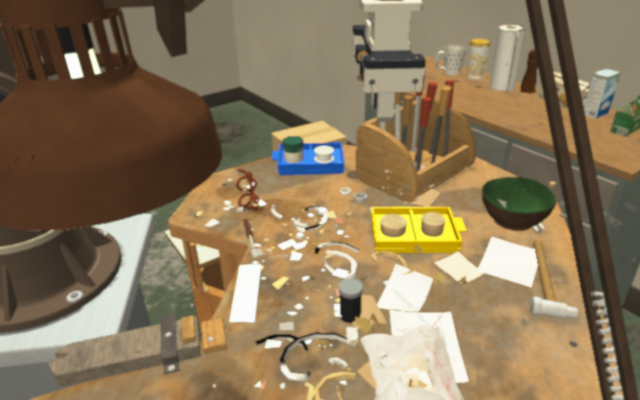

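View pics/wrist14.png

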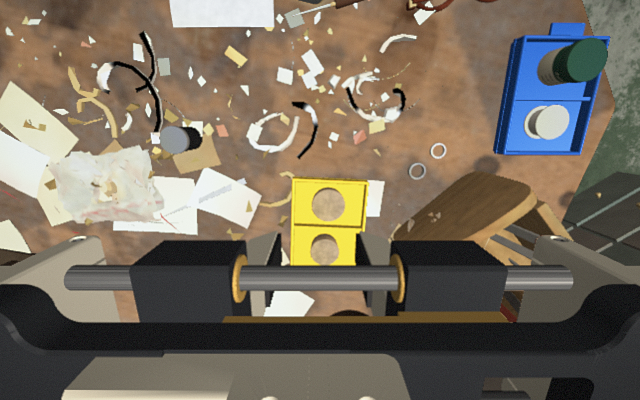

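The side view shows the jar (293,150) and spool (324,155) in blue, the corks (393,223) and (432,222) in yellow, and the glasses (248,188) unmoved. Top heights match the items standing flat on the 12 mm bay floor.

Call:
arm_command:
  moves: "0 0 0 0 0 0; 0 0 0 0 0 0; 0 0 0 0 0 0; 0 0 0 0 0 0"

```text
clock: 27.7
eef_pos: [0.5426, 0.0054, 0.2307]
eef_rot: [-0.153, -3.133, -0.01]
wrist_force: [-0.4, -0.9, 0.2]
opening: 0.0462
```

```bash
python3 - <<'E'
from h import *
print(abs(readout.get_state()['joint_velocities']).max()); print(job.sign_off())
E
```

```text
0.0013814877458824884
the job is handed in; nothing more can be done
None
```

The bench is cleared and the job is handed in at about 28 s of the 96 s allowed. Everything is released, and the arm is at rest above the trays, touching nothing.

- **Blue tray:** the jar is in the tab bay and the spool in the other.
- **Yellow tray:** the narrow cork is in the tab bay and the wide cork in the other.

**Last checks:**
- **Upright and in place:** the side and wrist views put all four inside their bays. Measured top heights were about 59 mm (jar), 35 mm (spool), 33 mm (wide cork) and 39 mm (narrow cork). That fits upright items on the 12 mm bay floor to within about 1–2 mm.
- **Glasses:** the side camera puts them where they were at the start, to within about 3 mm.
- **Forces:** the highest wrist reading between moves was about 9 N, seen briefly while gripping.

**Checks that failed or disagreed:**
- **Scene camera:** in the last picture its jar detection covered part of the blue tray instead, its spool mask picked up stray points, and it did not report the glasses. I relied on the side and wrist views for those.
- **Spool grip:** while holding the spool the fingers read 40 mm against its 42 mm flange. It looked level when lifted and set down flat.

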